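# Fit a shaping burr into the bench collet and tighten the nut

### The job

Take the straight-sided, flat-topped burr from the wooden rack and push its shank fully home in the upright collet stand, past the sprung pads until it sits on the bottom. Then turn the fluted nut clockwise (seen from above) until the collet firmly grips the shank, stopping as the nut stiffens and without overtightening it or forcing the burr. Leave the burr fully home and gripped, and the other burrs and things where they are.

Things in the scene. Friction and masses are not known exactly. Their poses are not given: they have to be found in the camera images.
- burr: the cylinder-headed steel burr, 76 mm long, 90 g (+-30 %); origin at the centre of its foot, z along its axis to the head. Shank 12 mm in diameter, 52 mm long, its lowest 8 mm tapering to 8 mm at the foot. Starts upright in one of the rack's three places, foot 10 mm above the table, 1 mm loose all round in its hole
- burr_foot (a point): centre of the foot of that burr's shank
- burr_head (a point): middle of that burr's head, 64 mm above the foot. The head is a flat-topped, straight-sided fluted cylinder, 24 mm in diameter and 24 mm tall, 52 to 76 mm above the foot: the place to hold it
- ball_burr: a like burr with a ball head (25 mm), in another place of the rack; it stays there. Origin at its foot
- cone_burr: a like burr with a pointed cone head (24 mm across, 26 mm tall), in another place of the rack; it stays there. Origin at its foot
- rack: fixed wooden rack, 60 mm (its x) by 200 mm (its y), 40 mm high, origin at the centre of its underside. Three holes 14 mm wide and 30 mm deep stand 66 mm apart along its y, the middle one at its centre. The burrs' heads start 22 mm above its top
- stand: fixed bench stand on the table: wooden base 110 x 110 x 20 mm, origin at the centre of its underside; on it a steel column 34 mm in diameter, and on top the collet nut, all on the vertical axis through the origin
- nut_grip (a point): on the axis, at mid-height of the nut (67 mm above the table). Round fluted steel nut, 48 mm in diameter, sides straight from 56 to 78 mm, top 80 mm above the table. It only turns, without rising: clockwise from above tightens. It starts at an unmeasured angle, 0.3 to 1.85 rad before the jaws touch the shank, so go by feel, not by angle
- nut_top (a point): centre of the nut's top. Free, the nut resists turning by a steady 0.2 to 0.5 N m (more if turned fast) and stays where left. Once the jaws bite, it stiffens within about 0.5 rad: 0.18 N m above free is just gripped, 0.28 firm (jaws press 90 N in all), 0.4 overtightened. Feel it while turning, or after a last creeping 0.01 rad: a quick stop springs back and hides it
- collet: the collet in the nut: origin at the centre of the nut's open top, 80 mm above the table, z up. Mouth 24 mm wide; inside it three jaws that close evenly as the nut turns, at the start 1 mm or more clear of the shank all round; 19 to 26 mm below the mouth a guide hole 13.5 mm in diameter. Its force on the burr is that of the three jaws added up
- seat: flat floor of the bore with the guide hole; origin at the floor's centre, 44 mm below the nut's top, 36 mm above the table, z up. Home = foot on this floor, head then 88 to 112 mm above the table. Two sprung pads stop the burr with its foot about 9 mm above the floor: it must be pushed on with 3 to 7 N, until the floor's hard stop
- screwdriver: bystander: a screwdriver, 190 mm long, lying on the table
- form: bystander: a turned wooden dome (forming block), 116 mm across, 70 mm high
- jar: bystander: a closed glass jar, 60 mm across, 75 mm high
- mug: bystander: a white mug, 76 mm across, 85 mm high
- tape: bystander: an empty cardboard tape core, 76 mm across, 20 mm high
- brush: bystander: a brush, 170 mm long, lying on the table
- handle: bystander: a loose dark wooden handle, 28 mm thick, 140 mm long, lying on the table

How it is judged:
By the outcome, as a careful person would: the job done as asked, in the order asked, and still so for the second after the job is handed in, with the robot touching nothing.
It also fails if it takes over 72 s, if anything falls off the work surface, if the arm or the gripper's body presses on something with over 40 N, if the wrist force passes 120 N, or if a joint passes its speed limit or range.

### The arm

A 6-joint arm with a two-finger parallel gripper is mounted at the origin on the work surface. World frame = base frame: x ahead of the robot, y to its left, z up, the work surface at z = 0. Lengths are in m, angles in degrees, forces in N, time in s.
With the tool pointing down it reaches from about 0.35 to 0.875 m from the base axis. Payload 4.2 kg.
Tool frame: the origin (TCP) lies midway between the tips of the shut fingers; the grasp point (between the pads) lies 19 mm behind it; z points along the fingers, y is the line along which they close (so a half turn about z gives the same grasp; the last joint's range is limited). The gripper opens to 87 mm and grips with 3 to 60 N. Pads are 19 mm wide; open, the fingers measure 117 mm over their backs; the gripper's body (75 mm by 190 mm) begins 51 mm behind the grasp point.
Start: joints at [86.723, 22.042, 0.453, 0, -68.411, -14.817], TCP at [0.194, 0.594, 0.223] pointing down, gripper open.
Joint ranges: [-179.83, 179.83], [-69.29, 118.12], [-61.27, 80.66], [-181.25, 117.63], [-171.15, -9.14], [-177.46, 177.46]. Speed limits (degrees/s): [159.86, 159.86, 180, 180, 180, 180].

### API

Orientations are given as [roll, pitch, yaw] about the fixed x, y, z axes, in that order (R = Rz(yaw) Ry(pitch) Rx(roll)).
In Python, from workcell import env gives the robot as it stands. The module is installed in compiled form; this text tells all that it offers. Calls block until the motion is done:
- env.goto(position, orientation): joint-space move of the TCP to a pose.
- env.move_straight(position, rotation=None, rate=0.15, force_limit=None): straight line of the TCP; rotation=None keeps the orientation; rate is the mean speed in m/s. With force_limit (N) it stops when the force on the tool has changed by that much, and returns True; else False.
- env.set_joints(angles): joint-space move.
- env.gripper_to(opening, grasp_force=None): opening from 0.0 (shut) to 1.0 (fully open); grasp_force is the grip in N (None keeps the last); returns when the fingers have stopped.
- env.dwell(seconds).
- env.inverse_kinematics(position, orientation): joint angles nearest the present ones, or None.
- env.read_state(): the state.
- env.grab_frame(name): name is "side" or "top" or "wrist"; returns a dict with "image" (400x640x3 uint8, blue, green, red), "fx", "fy", "cx", "cy" (pixels), "position" and "orientation" of the camera in the world. Camera axes: x right, y up, looking along -z (the intrinsics and any distortion apply to the point x, -y, -z); pixel columns grow to the right and rows downward; lengths in m; the calibration is good to about 2 mm. A picture is of the moment at which its call begins. There is no depth.
A pose or a line that the arm cannot do raises env.Unreachable and nothing moves.
- env.close_job(): hands the job in; it is judged then, once.
Trained networks look in a picture, given as the dict that the camera call returned (one of the last four; its "shot" number tells which), for a name from the list of things; names that differ only in an ending like _2 or _b are one class to them, and where a whole thing is asked for, a point or a joint stands for the part that bears it (a point fixed in the world has none). Each returns a list of dicts, best first, with "score" (0 to 1); they miss things now and then, are a little off and sometimes report something else, mostly with a low value. They report only what shows in the picture. A call takes as long as a camera call.
- env.search_frame(picture, thing): "xyz" ([x, y, z] in m, in world coordinates, good to about 4 mm: the middle of the surface that is visible of it).
- env.trace(picture, thing): "mask" (400x640 bool, what is visible of it).
The state is a dict: "clock": time; "joint_positions": joint angles; "qvel": joint speeds; "joint_torque": joint torques, N m; "position": TCP position; "tool_rot": TCP orientation; "force": force on the tool from outside, world axes, zero at the start; "wrist_torque": the same for the moment, N m; "opening": opening from 0.0 (shut) to 1.0 (fully open); "finger_force": force on a finger pad.
Only numpy, scipy, OpenCV 4.12 (cv2) and the standard library are available. Lean on these libraries where they do the work, as an engineer would, in place of code of your own. Each camera call takes 0.05 s, during which the arm holds its last target. There are 200 camera calls.

## Working session

There is one attempt and no reset: what is moved stays moved. The work goes in short steps, each a Python script; the robot and the scene stay as the last script left them, time stands still between calls to the robot, and variables do not carry over. Pictures are saved under pics/ and viewed, at most 10 in all, crops included, and the job is handed in when it is done.

```bash
mkdir -p pics; ls; python3 - <<'E'
from workcell import env
import cv2
s=env.read_state();print(s)
for n in("side","top"):
    p=env.grab_frame(n);cv2.imwrite(f"pics/{n}0.png",p["image"]);print(n,{k:v for k,v in p.items() if k!="image"})
    for t in("burr","burr_head","ball_burr","cone_burr","rack","nut_top","stand","collet"):
        print(t,[(r["xyz"],round(r["score"],2)) for r in env.search_frame(p,t)[:2]])
print(env.read_state()["clock"])
E
```

```text
pics
{'clock': 0.0, 'joint_positions': array([ 8.67224422e+01,  2.20884919e+01,  3.78868513e-01, -2.85164981e-02,
       -6.84119748e+01, -1.48151414e+01]), 'qvel': array([-0.02009336,  0.13446962,  0.09923099, -0.0714061 ,  0.02367116,
        0.01051628]), 'joint_torque': array([-2.13512803e-04, -3.90663099e+01,  1.87399989e+01,  4.21966910e+00,
        1.09312581e-02, -1.93677215e-04]), 'position': array([0.1939081 , 0.59351058, 0.22147853]), 'tool_rot': array([ 1.79875667e+02, -5.48033639e-03, -1.81032135e+01]), 'force': array([-0.41036815,  0.19604388,  0.07117217]), 'wrist_torque': array([-0.01287454, -0.03456048, -0.07387785]), 'finger_force': 0.0, 'opening': 1.0009745681365392}
side {'fx': 490.50245593630814, 'fy': 490.50245593630814, 'cx': 316.02497659399864, 'cy': 196.5676514562114, 'position': array([0.16038302, 0.64505769, 0.95529395]), 'orientation': array([  41.78462099,    0.35150886, -147.69965213]), 'shot': 1}
burr [([0.4964, 0.1001, 0.0822], 0.44)]
burr_head [([0.4778, 0.1757, 0.0408], 0.52), ([0.4991, 0.095, 0.0827], 0.51)]
ball_burr [([0.4781, 0.2285, 0.0791], 0.5
[... 237 characters left out ...]
0.68)]
collet [([0.4989, 0.0987, 0.0836], 0.42)]
top {'fx': 423.2906623081473, 'fy': 423.2906623081473, 'cx': 320.9892095121578, 'cy': 203.17820424310307, 'position': array([0.47654339, 0.01496364, 1.14661715]), 'orientation': array([  3.83125823,  -0.92657127, -88.42778704]), 'shot': 2}
burr [([0.7275, 0.2645, 0.025], 0.45)]
burr_head [([0.5009, 0.0897, 0.0849], 0.62)]
ball_burr [([0.4474, 0.3818, 0.0236], 0.71), ([0.4852, 0.2214, 0.0835], 0.64)]
cone_burr [([0.5267, -0.0938, 0.02], 0.59)]
rack [([0.4959, 0.1564, 0.0442], 0.57)]
nut_top [([0.5238, -0.0924, 0.017], 0.96), ([0.7057, -0.3302, 0.0433], 0.21)]
stand [([0.5269, -0.0928, 0.021], 0.76), ([0.7097, 0.034, 0.075], 0.27)]
collet []
0.9
```

View pics/top0.png

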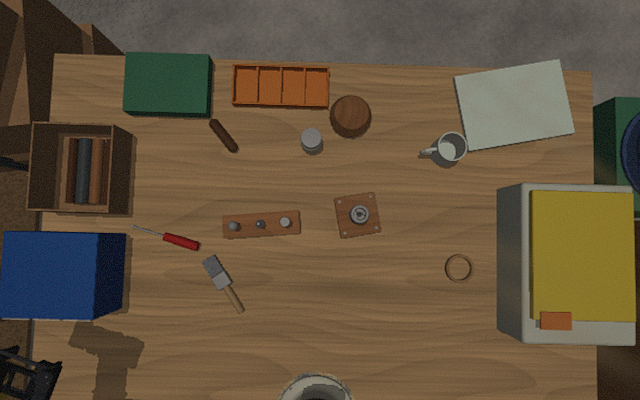

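View pics/side0.png

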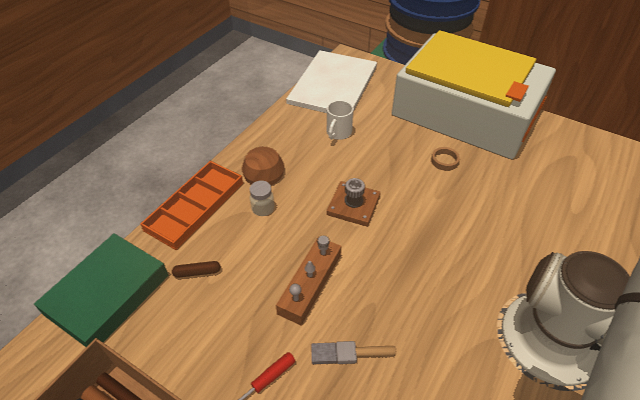

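Top view: the cylinder burr is the right-hand one in the rack (285,222), cone in the middle (260,223), ball on the left (234,226), nut at (360,214). Side view: cylinder (323,239), nut (355,184). The networks confuse these things, so I'll use my own rays and then look from close by.

```bash
cat > h.py <<'E'
from workcell import env
import numpy as np, cv2
from scipy.spatial.transform import Rotation as R
def ray(p,u,v,z):
    d=R.from_euler('xyz',p["orientation"],degrees=True).apply([(u-p["cx"])/p["fx"],-(v-p["cy"])/p["fy"],-1])
    o=np.array(p["position"]);return o+d*(z-o[2])/d[2]
def proj(p,X):
    q=R.from_euler('xyz',p["orientation"],degrees=True).inv().apply(np.array(X)-p["position"])
    return p["cx"]-p["fx"]*q[0]/q[2], p["cy"]+p["fy"]*q[1]/q[2]
E
python3 - <<'E'
from h import *
t=env.grab_frame("top");s=env.grab_frame("side")
for n,a,b,z in(("nut",(360,214),(355,184),.08),("cyl",(285,222),(323,239),.086),("ball",(234,226),(295,290),.08)):
    print(n,ray(t,*a,z),ray(s,*b,z))
c=(ray(t,285,222,.086)+ray(s,323,239,.086))/2;n=(ray(t,360,214,.08)+ray(s,355,184,.08))/2
m=(c+n)/2
for y in(90,-90): print(y,env.inverse_kinematics([*n[:2],.05],[180,0,y]))
env.goto([m[0],m[1],.32],[180,0,90])
print(env.read_state()["clock"],env.read_state()["joint_positions"])
p=env.grab_frame("wrist");cv2.imwrite("pics/w1.png",p["image"]);print({k:v for k,v in p.items() if k!="image"})
print(proj(p,[*c[:2],.086]),proj(p,[*n[:2],.08]))
E
```

```text
nut [ 0.52385954 -0.0995565   0.08      ] [ 0.52402159 -0.09863588  0.08      ]
cyl [0.49830162 0.0884446  0.086     ] [0.49986507 0.08924198 0.086     ]
ball [0.48485201 0.2162477  0.08      ] [0.48240228 0.22622293 0.08      ]
90 [  6.72838438  24.32082095 -24.79706737   0.         -40.88211167
 173.27161562]
-90 [  6.72838438  24.32082095 -24.79706737   0.         -40.88211167
  -6.72838438]
3.6083 [ 1.76667026e+01  7.61650884e+00 -5.28170265e+00 -4.59364649e-03
 -7.71091288e+01  1.62356754e+02]
{'fx': 319.6287455394941, 'fy': 319.6287455394941, 'cx': 320.645840018793, 'cy': 197.01208750554804, 'position': array([0.51202316, 0.06823995, 0.48130325]), 'orientation': array([-1.55261627e+01,  7.41449870e-02, -1.39066166e-02]), 'shot': 5}
(np.float64(310.0591572408555), np.float64(90.00897937180731)) (np.float64(329.8896649390027), np.float64(236.87796104321865))
```

View pics/w1.png

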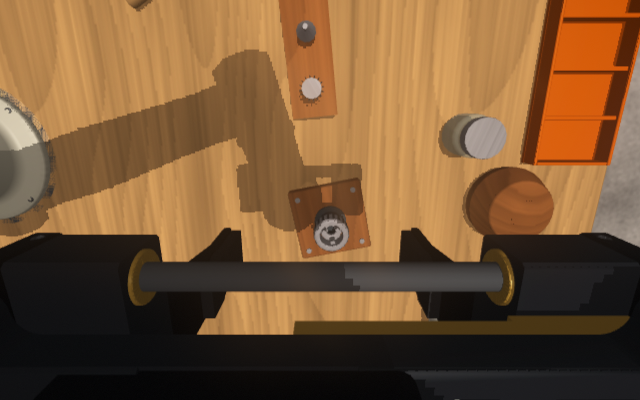

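Wrist view: the cylinder head's top is at (311.5,88) and the nut's mouth at (331,233). Both lie within about 1–2 px of the predictions, so I'll go for the burr.

```bash
python3 - <<'E'
from h import *
p=env.grab_frame("wrist")
c=ray(p,311.5,88,.086);n=ray(p,331,233,.08);print(c,n)
b=(c[:2]+2*np.array([.4991,.0888]))/3;print(b)
env.goto([*b,.15],[180,0,90])
env.move_straight([*b,.060],rate=.08,force_limit=6)
print(env.read_state()["position"],env.read_state()["force"])
q=env.grab_frame("side");cv2.imwrite("pics/s1.png",cv2.resize(q["image"][170:320,230:430],None,fx=4,fy=4,interpolation=cv2.INTER_CUBIC))
env.gripper_to(0.0,25)
s=env.read_state();print(s["opening"]*87,s["finger_force"],s["force"],s["clock"],s["position"])
E
```

```text
[0.50077504 0.09111902 0.086     ] [ 0.52539944 -0.0934364   0.08      ]
[0.49965835 0.08957301]
[0.50007353 0.08975862 0.06051755] [ 0.31532298  0.44892424 -0.27686461]
23.26436826059595 24.986437764018774 [ 0.12244753 -0.4012752  -0.32795958] 6.8833 [0.49970426 0.08959109 0.06000453]
```

View pics/s1.png

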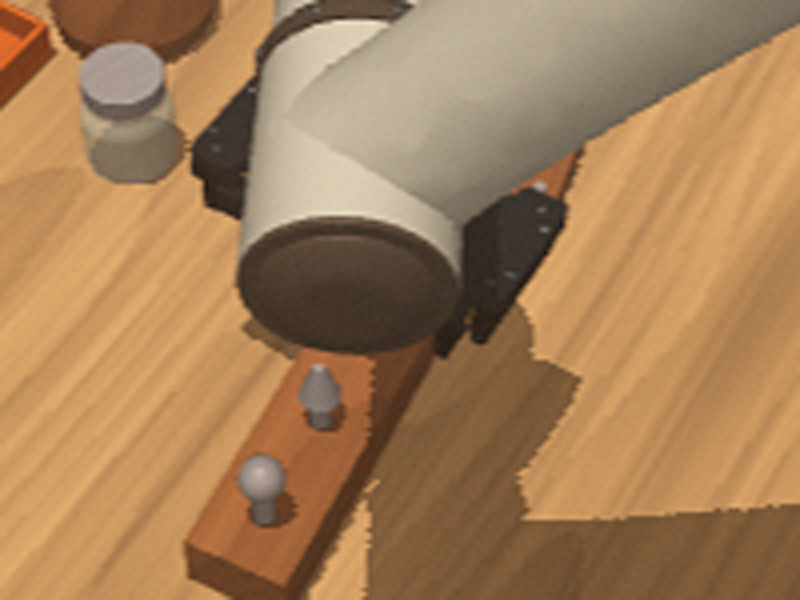

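Gripped: 23.3 mm between the pads, near the 24 mm head. The cone and ball burrs are untouched. Next I lift it and look at the burr and nut together from above the stand.

```bash
python3 - <<'E'
from h import *
s=env.read_state()["position"]
env.move_straight([s[0],s[1],.16],rate=.12)
env.goto([.5245,-.066,.16],[180,0,90])
st=env.read_state();print(st["clock"],st["opening"]*87,st["force"],st["position"],st["tool_rot"])
p=env.grab_frame("wrist");print(p["position"],p["orientation"])
cv2.imwrite("pics/w2.png",cv2.resize(p["image"][130:330,190:450],None,fx=3,fy=3,interpolation=cv2.INTER_CUBIC))
print(proj(p,[.5245,-.096,.08]),proj(p,[.5245,-.066,.16]),[ (r["xyz"],r["score"]) for r in env.search_frame(p,"nut_top")+env.search_frame(p,"collet")])
cv2.imwrite("w2.png",p["image"])
E
```

```text
8.5417 22.863635669740365 [ 0.20254933  0.33481091 -1.04074303] [ 0.52411113 -0.06654663  0.15919599] [-1.79911017e+02  4.83648540e-03  8.99193409e+01]
[0.52493801 0.00648354 0.32060173] [-15.53286874   0.15546622  -0.11638834]
(np.float64(321.1673649255246), np.float64(239.31175244104108)) (np.float64(320.91198911405144), np.float64(246.25425940062135)) [([0.5244, -0.0719, 0.0215], 0.65)]
```

View pics/w2.png

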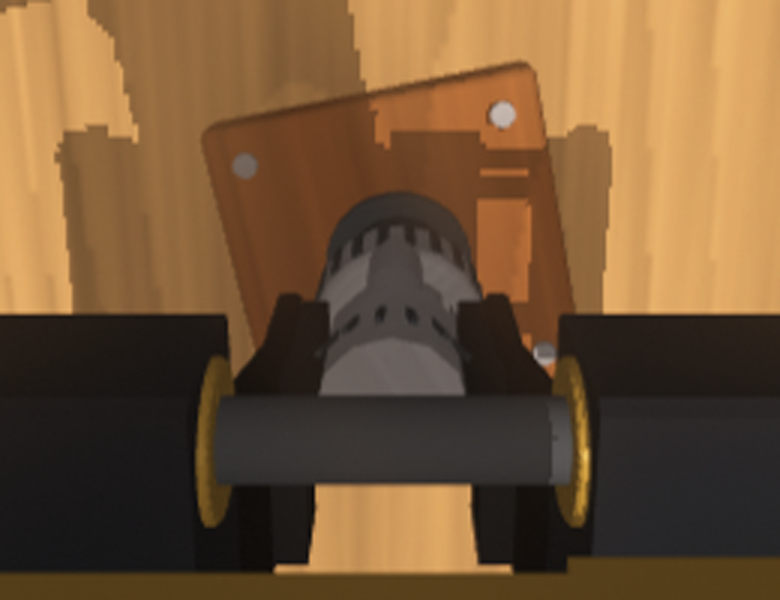

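The nut's lower edge on the near side is at about (323.7,194) full-frame. The base corners and screws also give a centre, so I compute the axis several ways.

```bash
python3 - <<'E'
from h import *
p2=dict(fx=319.63,fy=319.63,cx=320.65,cy=197.01,position=np.array([.52493801,.00648354,.32060173]),orientation=[-15.53286874,.15546622,-.11638834])
p1=dict(p2,position=np.array([.51202316,.06823995,.48130325]),orientation=[-15.5261627,.0741449870,-.0139066])
print("w1 screws",sum(ray(p1,*a,.0205) for a in((297,200),(353,189),(362,241),(309,251)))/4)
print("w1 corners",sum(ray(p1,*a,.02) for a in((289,190),(360,178),(371,246),(302,258)))/4)
sc=[ray(p2,190+u/3,130+v/3,.0205) for u,v in((244,165),(502,114),(544,353))]
print("w2 screws",(sc[0]+sc[2])/2,np.linalg.norm(sc[0]-sc[1]),np.linalg.norm(sc[1]-sc[2]))
cs=[ray(p2,190+u/3,130+v/3,.02) for u,v in((204,130),(532,63))]
d=cs[1]-cs[0];print("edge",np.linalg.norm(d)); e=d/np.linalg.norm(d);print("w2 base",(cs[0]+cs[1])/2+.055*np.array([e[1],-e[0],0]), np.degrees(np.arctan2(e[1],e[0])))
print("w2 nut low edge",ray(p2,323.7,194,.056)-[0,.024,0])
print("head front edge",ray(p2,322,241.7,.185)-[0,.012,0], "head low front",ray(p2,322,130+302/3,.161)-[0,.012,0],"tcp .5241 -.0665")
# shank foot
print("expected foot px",proj(p2,[.5241,-.0665,.1092]),proj(p2,[.5241,-.0605,.161]))
for n,im in(("top",None),("side",None)):
    p=env.grab_frame(n);cv2.imwrite(n+"1.png",p["image"])
    print(n,[proj(p,[.5243,y,.08]) for y in(-.099,-.096,-.093)])
    hsv=p["image"]
top=cv2.imread("pics/top0.png")[180:250,320:400];side=cv2.imread("pics/side0.png")[165:235,315:395]
cv2.imwrite("pics/n1.png",np.hstack([cv2.resize(i,None,fx=5,fy=5,interpolation=cv2.INTER_NEAREST) for i in(top,side)]))
E
```

```text
w1 screws [ 0.52603888 -0.09760154  0.0205    ]
w1 corners [ 0.52641197 -0.09485648  0.02      ]
w2 screws [ 0.52594202 -0.09770102  0.0205    ] 0.08410409526935081 0.08386717337056744
edge 0.10592841264919012
w2 base [ 0.52692836 -0.09678722  0.02      ] 11.51953814926657
w2 nut low edge [ 0.52668981 -0.08838529  0.056     ]
head front edge [ 0.52506882 -0.06445583  0.185     ] head low front [ 0.52509769 -0.06852646  0.161     ] tcp .5241 -.0665
expected foot px (np.float64(320.4837121920015), np.float64(216.6374958292547)) (np.float64(320.1495061062195), np.float64(237.58610135032225))
top [(np.float64(359.7837355392665), np.float64(213.81955000664595)), (np.float64(358.5978675950154), np.float64(213.78617088951088)), (np.float64(357.41190448707084), np.float64(213.75278909376382))]
side [(np.float64(354.97347489656573), np.float64(183.86420720183406)), (np.float64(354.3724349194536), np.float64(184.62245090412966)), (np.float64(353.76970620763126), np.float64(185.38282503452913))]
```

View pics/n1.png

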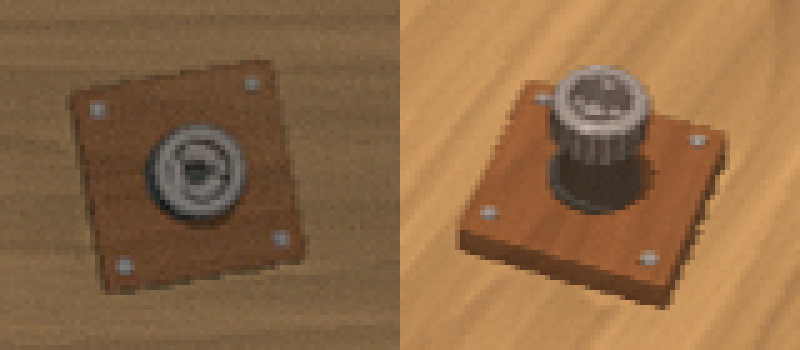

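Nut axis: top view about (359.2,213.5), side view about (354.5,184.6), screws agree: x ≈ 0.5247, y ≈ −0.0972. I insert with force guarding.

```bash
python3 - <<'E'
from h import *
a=[.5247,-.0972]
env.goto([*a,.145],[180,0,90])
def rep(h):
    s=env.read_state();print(h,s["position"].round(4),s["force"].round(2),s["wrist_torque"].round(3),round(s["opening"]*87,2),round(s["clock"],2));return s
rep(0)
for z in(.120,.1,.092):
    h=env.move_straight([*a,z],rate=.03,force_limit=2.5);s=rep(h)
    if h: break
E
```

```text
0 [ 0.5241 -0.0973  0.1443] [ 0.03 -0.14 -1.12] [-0.016 -0.139 -0.005] 23.16 9.06
False [ 0.5249 -0.0972  0.1202] [-0.39 -0.6  -1.07] [-0.12  -0.148  0.017] 23.07 10.04
False [ 0.5248 -0.0973  0.0998] [ 2.09 -1.73 -2.76] [-0.842 -0.489  0.011] 23.02 10.86
True [ 0.5249 -0.0977  0.0974] [ 1.03 -1.22 -1.92] [-0.605 -0.546  0.005] 23.1 11.07
```

```bash
python3 - <<'E'
from h import *
a=[.5252,-.0979]
def rep(h):
    s=env.read_state();print(h,s["position"].round(4),s["force"].round(2),s["wrist_torque"].round(3),round(s["opening"]*87,2),round(s["clock"],2));return s
env.gripper_to(0.0,40)
for z in(.096,.094,.092,.090,.088,.086,.0845):
    h=env.move_straight([*a,z],rate=.02,force_limit=12);s=rep(h)
    if h or s["force"][2]>14: break
E
```

```text
False [ 0.525  -0.0979  0.0959] [ 0.44 -0.84 -1.94] [-0.486 -0.312 -0.031] 23.06 11.53
False [ 0.5251 -0.0979  0.0938] [ 0.42 -1.42 -0.66] [-0.589 -0.375  0.035] 23.22 11.78
False [ 0.5251 -0.0979  0.0917] [ 1.09 -1.56 -1.47] [-0.618 -0.423 -0.031] 22.9 12.03
False [ 0.5251 -0.0979  0.0896] [ 1.07 -2.23 -2.53] [-0.661 -0.546 -0.007] 23.21 12.28
False [ 0.5251 -0.0979  0.0878] [ 2.   -0.97 -1.09] [-0.66  -0.362 -0.018] 22.96 12.53
False [ 0.5253 -0.0979  0.0859] [ 0.32 -2.15  0.46] [-0.742 -0.321  0.001] 23.27 12.78
False [ 0.5255 -0.098   0.0858] [-1.51 -1.04  7.89] [-0.49   0.492 -0.017] 23.19 13.03
```

```bash
python3 - <<'E'
from h import *
a=[.5255,-.0979]
def rep(h):
    s=env.read_state();print(h,s["position"].round(4),s["force"].round(2),s["wrist_torque"].round(3),round(s["opening"]*87,2),round(s["clock"],2));return s
for z in(.0838,.083,.0822):
    h=env.move_straight([*a,z],rate=.02,force_limit=12);s=rep(h)
    if h or s["force"][2]>16: break
p=env.grab_frame("side");q=env.grab_frame("wrist")
cv2.imwrite("pics/h1.png",np.hstack([cv2.resize(p["image"][130:230,300:400],(400,400),interpolation=cv2.INTER_CUBIC),cv2.resize(q["image"][170:300,255:385],(400,400),interpolation=cv2.INTER_CUBIC)]))
E
```

```text
False [ 0.5257 -0.0981  0.0858] [-2.66 -0.64 11.26] [-0.318  0.939 -0.001] 22.76 13.28
False [ 0.5258 -0.0982  0.0857] [-3.6  -0.5  15.87] [-0.199  1.353 -0.04 ] 22.87 13.53
False [ 0.5259 -0.0983  0.0856] [-5.92 -0.54 19.33] [-0.142  1.78   0.013] 22.95 13.78
```

View pics/h1.png

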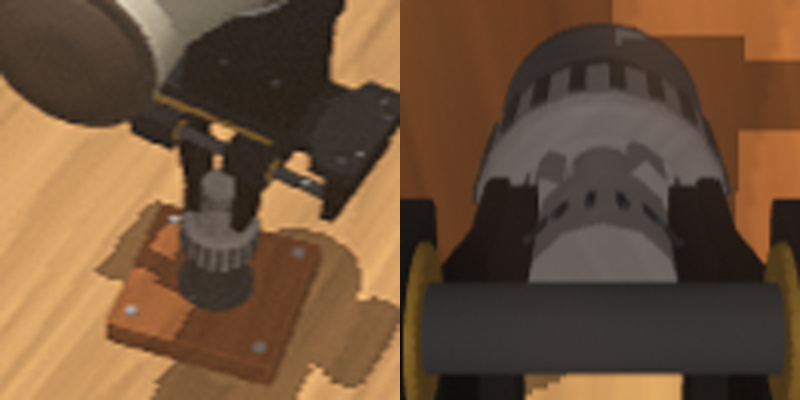

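Hard, stiff stop at TCP z 0.0857, against 0.086 expected for home. The pads weren't clearly felt, so I check by releasing and touching the head's top with shut fingers: 0.112 if home, 0.121 if on the pads. Then I grip the nut.

```bash
python3 - <<'E'
from h import *
def rep(h):
    s=env.read_state();print(h,s["position"].round(4),s["force"].round(2),s["wrist_torque"].round(3),round(s["opening"]*87,2),round(s["clock"],2));return s
a=[.5252,-.0979]
env.move_straight([*a,.0855],rate=.05)
rep("relax")
env.gripper_to(0.45); rep("open")
env.move_straight([*a,.13],rate=.12)
env.gripper_to(0.0,10)
h=env.move_straight([*a,.105],rate=.03,force_limit=8);rep(h)
if h:
    z=env.read_state()["position"][2]
    h=env.move_straight([*a,z-.004],rate=.02,force_limit=10);rep(h)
env.move_straight([*a,.135],rate=.12)
env.gripper_to(1.0)
print(env.inverse_kinematics([*a,.049],[180,0,80]))
rep("end")
E
```

```text
relax [ 0.5255 -0.098   0.0861] [ 0.03 -2.02  3.58] [-0.618  0.106 -0.007] 22.83 14.13
open [ 0.5252 -0.0979  0.0854] [-0.04 -0.11 -1.33] [-0.103 -0.098 -0.013] 39.08 14.76
True [ 0.5258 -0.0982  0.1124] [-0.02 -0.43  4.13] [-0.153 -0.098  0.006] 0.47 16.82
True [ 0.5274 -0.0987  0.1124] [-0.32 -0.39  5.94] [-0.138  0.227  0.053] 0.72 17.02
[  6.84527834  24.48317218 -24.70506037   0.         -40.81176745
 163.15472166]
end [ 0.5252 -0.0979  0.135 ] [0.3  1.06 0.16] [-0.081 -0.094  0.031] 87.02 18.88
```

Head top at 0.1124, so the burr is home. Now the nut.

```bash
cat > turn.py <<'E'
from h import *
def tz(n=3):
    v=[]
    for _ in range(n):
        v.append(env.read_state()["wrist_torque"][2]);env.dwell(.01)
    return np.mean(v)
def step(d):
    q=np.array(env.J);q[5]-=d;env.set_joints(q);env.J=q
def rep(h):
    s=env.read_state();print(h,s["position"].round(4),s["force"].round(2),s["wrist_torque"].round(3),round(s["opening"]*87,2),round(s["clock"],2));return s
E
python3 - <<'E'
from turn import *
a=[.5252,-.0979]
env.goto([*a,.135],[180,0,80])
env.move_straight([*a,.050],rate=.1,force_limit=8);rep("down")
env.gripper_to(0.0,55);rep("grip")
env.J=env.inverse_kinematics([*a,.050],[180,0,80]);print(env.J.round(2) if hasattr(env.J,'round') else env.J)
env.set_joints(env.J);print("base",tz())
for i in range(4):
    step(3);t0=tz(1);step(.57);print(i,round(t0,3),round(tz(),3),round(env.read_state()["clock"],2))
rep("e")
E
```

```text
down [ 0.5257 -0.0979  0.0505] [ 0.83 -0.51 -0.79] [-0.142 -0.145  0.044] 86.72 20.17
grip [ 0.5257 -0.098   0.0501] [ 1.74 -1.03 -0.48] [-0.238 -0.51   0.302] 46.54 20.93
[  6.85  24.4  -24.65   0.   -40.95 163.15]
base 0.2746265367247876
0 -0.109 0.371 21.74
1 -0.089 0.395 22.27
2 -0.036 0.356 22.81
3 -0.105 0.358 23.34
e [ 0.5255 -0.0979  0.0501] [ 5.09 -2.74 -2.15] [-0.793 -1.349  0.384] 46.27 23.34
```

```bash
python3 - <<'E'
from turn import *
a=[.5252,-.0979]
J=np.array(env.inverse_kinematics([*a,.050],env.read_state()["tool_rot"]*[0,0,1]+[180,0,0]));J[5]=163.15-14.28;env.J=J
print(J.round(2),env.read_state()["joint_positions"].round(2))
base=.37;tot=14.28
while tot<140:
    step(3);step(.57);tot+=3.57;t=tz();print(round(tot,1),round(t,3),end="; ")
    if t>base+.07 or t<.15: break
s=rep("e")
E
```

```text
[  6.85  24.4  -24.65   0.   -40.95 148.87] [ 6.8500e+00  2.4400e+01 -2.4640e+01  1.0000e-02 -4.0920e+01  1.4894e+02]
17.8 0.382; 21.4 0.377; 25.0 0.388; 28.6 0.404; 32.1 0.392; 35.7 0.402; 39.3 0.382; 42.8 0.396; 46.4 0.399; 50.0 0.341; 53.5 0.354; 57.1 0.377; 60.7 0.428; 64.3 0.456; e [ 0.5251 -0.0976  0.05  ] [4.17 4.17 1.69] [ 1.3   -0.911  0.458] 46.63 30.69
```

Free turning reads about 0.383 N m and the jaws are starting to bite. From here I only creep, aiming for about 0.32 above free.

```bash
python3 - <<'E'
from turn import *
J=np.array(env.inverse_kinematics([.5252,-.0979,.050],env.read_state()["tool_rot"]*[0,0,1]+[180,0,0]));J[5]=163.15-64.26;env.J=J
tot=64.26;b=.383;L=[]
while tot<100 and env.read_state()["clock"]<58:
    step(.57);tot+=.57;t=tz()-b;L.append(t);print(round(tot,1),round(t,3),end="; ")
    if t>.36 or (len(L)>1 and np.mean(L[-2:])>.305): break
rep("e")
E
```

```text
64.8 0.123; 65.4 0.132; 66.0 0.14; 66.5 0.175; 67.1 0.158; 67.7 0.142; 68.2 0.176; 68.8 0.155; 69.4 0.179; 70.0 0.186; 70.5 0.251; 71.1 0.203; 71.7 0.221; 72.2 0.18; 72.8 0.257; 73.4 0.224; 73.9 0.227; 74.5 0.245; 75.1 0.253; 75.7 0.276; 76.2 0.239; 76.8 0.278; 77.4 0.276; 77.9 0.283; 78.5 0.292; 79.1 0.332; e [ 0.5251 -0.0975  0.0501] [2.68 5.26 2.37] [ 1.642 -0.855  0.65 ] 46.19 37.84
```

The free baseline was measured with single creeps after a quick step, and so probably reads about 0.035 low. True rise is now about 0.26, so I'll do six more creeps, which should land in the firm band by either estimate, then release.

```bash
python3 - <<'E'
from turn import *
a=[.5252,-.0979]
J=np.array(env.inverse_kinematics([*a,.050],env.read_state()["tool_rot"]*[0,0,1]+[180,0,0]));J[5]=163.15-79.08;env.J=J
for i in range(6):
    step(.57);print(round(tz(4)-.383,3),end="; ")
rep("e")
env.gripper_to(1.0);rep("open")
env.move_straight([*a,.16],rate=.12,force_limit=15)
env.goto([.45,-.02,.25],[180,0,80])
p=env.grab_frame("side");q=env.grab_frame("wrist")
cv2.imwrite("pics/f1.png",np.hstack([p["image"][120:340,240:440],q["image"][0:220,240:440]]).repeat(2,0).repeat(2,1)[:600,:800])
rep("end")
E
```

```text
0.304; 0.317; 0.322; 0.361; 0.371; 0.366; e [ 0.5251 -0.0975  0.05  ] [3.28 5.28 2.25] [ 1.658 -0.816  0.788] 46.13 39.54
open [ 0.5252 -0.0979  0.05  ] [-0.61  0.39  0.38] [-0.013  0.039  0.016] 86.5 40.48
end [ 0.45   -0.0202  0.2493] [ 0.38  0.07 -0.04] [-0.061 -0.114  0.05 ] 87.38 42.79
```

View pics/f1.png

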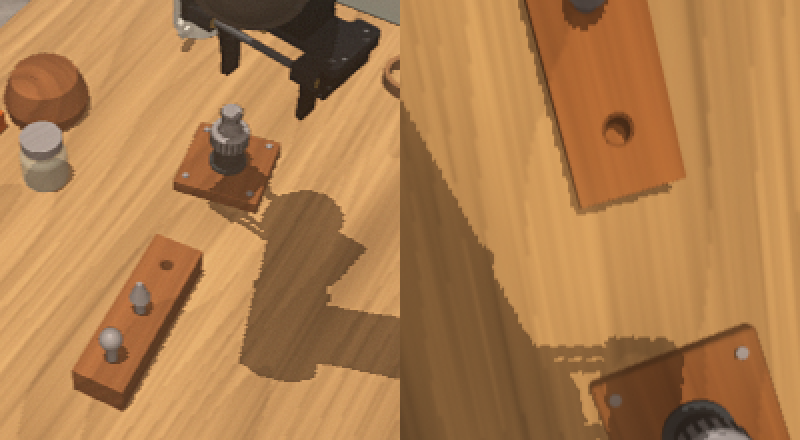

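The picture shows the burr upright and home in the collet, and the other burrs still in the rack. The arm touches nothing.

```bash
python3 -c "
from workcell import env
print(env.close_job())"
```

```text
the job is handed in; nothing more can be done
None
```

The job is handed in at about 43 s: the flat-topped burr sits on the collet's floor (head top measured at 112.4 mm against 112 mm expected), and the nut was stopped about 0.33–0.37 N m above free, between firm (0.28) and overtightened (0.4) though the exact value is uncertain; in the last picture the other two burrs were still in the rack.

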